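Pack the locksmith's call-out tray

TASK

Pack the call-out tray for the next lock job: set the brass lock cylinder in the red insert, the blue tape in the yellow insert and the brass-coloured cutter in the green insert, each the same way up as it is now and fully down on the floor of its recess, not on the rim. The black tape and the grey cutter stay behind, and the key remote in the white insert is already packed: leave these where they are.

Things in the scene. Friction and masses are not known exactly. Their poses are not given: they have to be found in the camera images.
- lock_cylinder: Brass double euro lock cylinder, loose, 160 g, standing upright with its round barrel on top: 17 wide (x) x 66 long (y) x 38 high mm. The barrel, 17 mm wide, lies 17 to 34 mm above the underside; below it the body is only 10 mm wide. Grip across x. Origin at the centre of its underside, z up. 
- blue_tape: Blue roll of tape lying flat, loose, 50 g, 64 mm diameter, 19 mm high; handle it as a solid disc, gripped across its diameter. Origin at the centre of its underside, z up. 
- brass_cutter: Brass-coloured capped cutter standing on its wide foot, loose, 30 g, 17 mm diameter, 37 mm high, with a thinner stem above (treat it as a 17 mm cylinder over its full height). Origin at the centre of its underside, z up. 
- black_tape: Look-alike, to be left alone: black roll of tape lying flat, loose, 60 mm diameter, 18 mm high. Origin at the centre of its underside, z up. 
- grey_cutter: Look-alike, to be left alone: grey capped cutter standing, loose, 17 mm diameter, 37 mm high. Origin at the centre of its underside, z up. (Mind the machines behind the things: a tall red and white key mill from about y = 0.05 to 0.35, x over 0.54, and a key duplicator right of it, x over 0.65; travel in front of them.)
- red_insert: Red insert, for the lock cylinder: rectangular recess 86 (x) x 36 (y) mm at its middle. Fixed, 96 x 96 x 14 mm, one of four in a fixed grey tray 206 x 206 x 17 mm (2 by 2, 98 mm apart, order varies). Origin: centre of its underside, 5 mm above the bench; z up. Recess floor 10 mm above the origin, rim top 14 mm (rim 4 mm high).
- yellow_insert: Yellow insert, for the blue tape: round recess 84 mm diameter at its middle. Fixed, 96 x 96 x 14 mm, one of four in a fixed grey tray 206 x 206 x 17 mm (2 by 2, 98 mm apart, order varies). Origin: centre of its underside, 5 mm above the bench; z up. Recess floor 10 mm above the origin, rim top 14 mm (rim 4 mm high).
- white_insert: White insert, holding the key remote already: rectangular recess 86 (x) x 52 (y) mm at its middle. Fixed, 96 x 96 x 14 mm, one of four in a fixed grey tray 206 x 206 x 17 mm (2 by 2, 98 mm apart, order varies). Origin: centre of its underside, 5 mm above the bench; z up. Recess floor 10 mm above the origin, rim top 14 mm (rim 4 mm high).
- key_fob: Black car key remote, loose, 31 x 69 x 13 mm, lying flat in the white insert at the start, its top about 28 mm above the bench; already packed, to be left there. Origin at the centre of its underside, z up. 
- green_insert: Green insert, for the brass cutter: round recess 38 mm diameter at its middle. Fixed, 96 x 96 x 14 mm, one of four in a fixed grey tray 206 x 206 x 17 mm (2 by 2, 98 mm apart, order varies). Origin: centre of its underside, 5 mm above the bench; z up. Recess floor 10 mm above the origin, rim top 14 mm (rim 4 mm high).
Not all that is in view belongs to the job. Of the things that look like the blue_tape, the smaller one is meant.

How it is judged:
By the outcome, as a careful person would: the job done as asked, in the order asked, and still so for the second after the job is handed in, with the robot touching nothing.
It also fails if it takes over 106 s, if anything falls off the work surface, if the arm or the gripper's body presses on something with over 40 N, if the wrist force passes 120 N, or if a joint passes its speed limit or range.

ROBOT

A 6-joint arm with a two-finger parallel gripper is mounted at the origin on a cart in front of the work surface, level with it; the furniture and walls round the work are solid. World frame = base frame: x ahead of the robot, y to its left, z up, the work surface at z = 0. Lengths are in m, angles in rad, forces in N, time in s.
With the tool pointing down it reaches from about 0.25 to 0.725 m from the base axis. Payload 4 kg.
Tool frame: the origin (TCP) lies on the centre line of the jaws, within the pads' length; the fingertips stand 8 mm ahead of it and the grasp point (between the pads) lies 11 mm behind it (arm.tip_reach is the distance from the TCP to the fingertips, in m); z points along the fingers, y is the line along which they close (so a half turn about z gives the same grasp; the last joint's range is limited). The gripper opens to 85 mm and grips with 20 to 120 N. Pads are 22 mm wide; open, the fingers measure 114 mm over their backs; the gripper's body (76 mm by 85 mm) begins 54 mm behind the grasp point. The pads swing forward as they close: fully open they stand 13 mm farther back than shut.
Start: joints at [1.242, 0.241, 0.005, 1.335, 0, 1.571], TCP at [0.161, 0.473, 0.239] pointing down, gripper open.
Joint ranges: [-2.72, 2.72], [-1.05, 1.87], [-1.09, 1.28], [-1.99, 2.15], [-1.42, 1.44], [-3.14, 3.14]. Speed limits (rad/s): [2.79, 2.79, 3.14, 3.14, 3.14, 3.14].

INTERFACE

Orientations are given as a rotation vector (axis times angle).
In Python, from rig import sensors, imaging, job, arm gives the robot as it stands.
- The arm moves only by the tool servo_tool, never from a script. Its argument "plan" is a list of rows, each a list of 5 numbers: the shift along the world's x, y, z in m, then the turn about the world's z in rad, then the opening, from 0 (shut) to 1 (fully open). In form: [[x, y, z, twist, hand], ...]. A call has 1 to 8 rows; each row shifts and turns the commanded pose from where the row before left it; what a row does not reach is not made up. A row lasts 1/12 s, in which the tool goes at most 41.7 mm and 7.16 degrees, less where a joint would pass 70% of its speed; a pose out of reach is approached as far as the arm can. A call is refused whole if a number of a shift passes 0.0417 or a number of a turn 0.125, either way. A call with a gripper value outside its range is refused whole. The fingers move at their own pace and stop on an object; "squeeze" is the grip in N (left out, the last holds). Time passes only in rows, so rows that do not move let the fingers close. It gives the time, the measured TCP pose, the force, the opening and the grip force at its end, in the units of the state.
- sensors.get_state(): the state, without advancing time (a new reading comes with each control period).
- imaging.read_camera(name): name is "scene" or "top" or "wrist"; returns a dict with "frame" (480x640x3 uint8, red, green, blue), "camera_matrix" (3x3 intrinsics, pixels), "k1" (the pictures are not rectified: a ray, as slopes to the right and down, at radius r is drawn at 1 + k1 r^2 times it, then the intrinsics apply), "rvec" (rotation vector, rad) and "tvec" (3), from world to camera coordinates, as OpenCV has them; the wrist camera has in their place "tool_from_camera" (4x4, takes a point from camera to tool coordinates, whose origin is the TCP and whose axes are the flange's). Camera axes: x right, y down, z forward; pixel columns grow to the right and rows downward; lengths in m; the calibration is good to about 2 mm. A picture is of the moment at which its call begins: read the wrist's pose just before it. There is no depth.
- job.job_done(): hands the job in; it is judged then, once.
The state is a dict: "time": time; "joints": joint angles; "dq": joint speeds; "joint_efforts": joint torques, N m; "tcp_pos": TCP position; "tool_rot": TCP orientation; "contact_force": force on the tool from outside, world axes, zero at the start; "moment": the same for the moment, N m; "finger_gap": opening from 0.0 (shut) to 1.0 (fully open); "grip_force": force on a finger pad.
Only numpy, scipy, OpenCV 4.12 (cv2) and the standard library are available. Lean on these libraries where they do the work, as an engineer would, in place of code of your own. Each camera call takes 0.05 s, during which the arm holds its last target. There are 200 camera calls.

## Working session

There is one attempt and no reset: what is moved stays moved. The work goes in short steps, Python scripts to look and compute and a tool call to move; the robot and the scene stay as the last step left them, time stands still between calls to the robot, and variables do not carry over. Pictures are saved under pics/ and viewed, at most 14 in all, crops included, and the job is handed in when it is done.

Besides the shell and the picture viewer there is one more tool, called after "Call:" as name(argument=value, ...) on one line, values as JSON. servo_tool: Moves the arm, as the interface text tells. Its arguments: {"type":"object","properties":{"plan":{"type":"array"},"squeeze":{"type":"number"}},"required":["plan"]}

```bash
mkdir -p pics; cat > h.py <<'E'
import numpy as np, cv2
from rig import sensors, imaging, job, arm
def grab(n):
    s=sensors.get_state(); c=imaging.read_camera(n); c['s']=s; return c
def save(c,name): cv2.imwrite(f'pics/{name}.png',c['frame'][:,:,::-1])
def extr(c):
    if 'rvec' in c: 
        R=cv2.Rodrigues(np.array(c['rvec'],float))[0]; t=np.array(c['tvec'],float).ravel(); return R.T,-R.T@t
    T=np.array(c['tool_from_camera']); Rt=cv2.Rodrigues(np.array(c['s']['tool_rot'],float))[0]
    return Rt@T[:3,:3], Rt@T[:3,3]+np.array(c['s']['tcp_pos'])
def und(c,p):
    K=np.array(c['camera_matrix']); d=np.array([(p[0]-K[0,2])/K[0,0],(p[1]-K[1,2])/K[1,1]]); u=d.copy()
    for _ in range(20): u=d/(1+c['k1']*(u@u))
    return u
def pt(c,p,z):
    R,o=extr(c); v=R@np.append(und(c,p),1); return o+v*(z-o[2])/v[2]
E
python3 - <<'E'
from h import *
for n in ('scene','top','wrist'):
    c=grab(n); save(c,n+'0'); print(n,extr(c)[1],c['k1'],c['camera_matrix'][0][0])
print(sensors.get_state(), arm.tip_reach)
E
```

```text
scene [ 0.02540966 -0.96561566  0.84837087] 0.007466333885049779 592.4673183743807
top [0.35242646 0.0170458  1.05753299] -0.04235175127667651 444.2756904160234
wrist [0.08268799 0.50013853 0.37143279] -0.0508261449986667 355.19205102810406
{'time': 0.15, 'joints': array([ 1.24199986e+00,  2.41255382e-01,  4.00684098e-03,  1.33519687e+00,
       -1.85411951e-05,  1.57079355e+00]), 'dq': array([ 0.00114954, -0.00081275,  0.00261254,  0.00057021,  0.00097642,
       -0.00191217]), 'joint_efforts': array([-2.29076841e-04, -3.72635293e+01,  2.52638859e+01,  1.23943447e-02,
        2.73371325e-05, -2.40432954e-06]), 'tcp_pos': array([0.16130291, 0.47276159, 0.23859948]), 'tool_rot': array([-5.14103325e-01, -3.09898610e+00,  2.56000678e-03]), 'contact_force': array([ 0.48045752,  0.38068133, -0.54135612]), 'moment': array([ 0.02832013, -0.00130467,  0.01427684]), 'grip_force': 0.0, 'finger_gap': 1.0009858028034755} 0.008
```

View pics/top0.png

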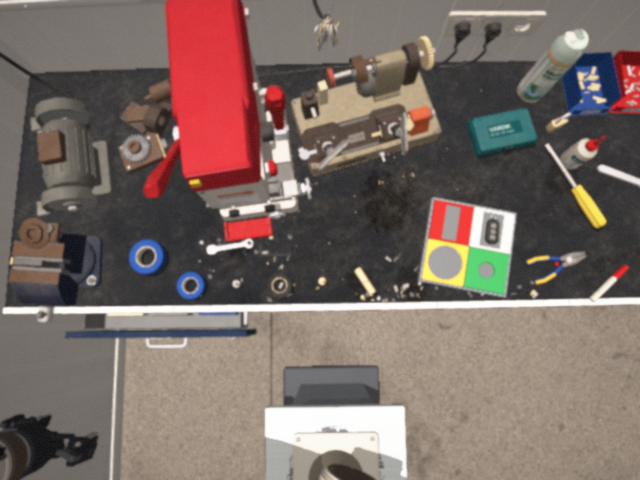

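View pics/scene0.png

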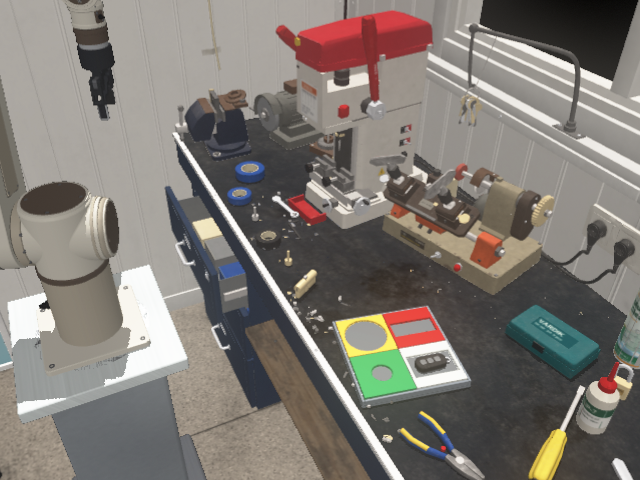

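The top view shows blue tapes at (148,258), the larger, and (190,285), the smaller. The black tape is at (280,285), the grey cutter at (236,283), the brass cutter at (322,282) and the lock cylinder at (365,281). The tray is at (468,246) with red at upper left, white at upper right, yellow at lower left and green at lower right. I'll confirm with one enlarged crop and measure.

```bash
python3 - <<'E'
from h import *
c=grab('top'); f=c['frame']
cr=f[250:310,125:385]; cv2.imwrite('pics/cropA.png',cv2.resize(cr[:,:,::-1],None,fx=3,fy=3,interpolation=cv2.INTER_CUBIC))
hsv=cv2.cvtColor(f,cv2.COLOR_RGB2HSV)
def comps(m,a,roi,z,n):
    mm=np.zeros_like(m); x0,y0,x1,y1=roi; mm[y0:y1,x0:x1]=m[y0:y1,x0:x1]
    for k in cv2.findContours(mm,cv2.RETR_EXTERNAL,cv2.CHAIN_APPROX_NONE)[0]:
        if cv2.contourArea(k)>a:
            r=cv2.minAreaRect(k); P=np.array([pt(c,q,z)[:2] for q in cv2.boxPoints(r)])
            e=P[1]-P[0],P[2]-P[1]
            print(n,np.round(r[0],1),'ctr',P.mean(0).round(4),'sides',[round(np.hypot(*v),4) for v in e],'yaw',[round(np.degrees(np.arctan2(v[1],v[0])),1) for v in e])
R=lambda lo,hi:cv2.inRange(hsv,lo,hi)
comps(R((100,120,60),(125,255,255)),60,(120,230,260,310),.019,'blue')
comps(R((15,50,110),(35,255,255)),12,(300,262,390,302),.03,'brass')
tr=(420,190,520,300)
comps(R((40,100,80),(80,255,255)),100,tr,.019,'green')
comps(R((20,130,120),(35,255,255)),100,tr,.019,'yellow')
comps(R((0,130,100),(8,255,255))|R((172,130,100),(180,255,255)),100,tr,.019,'red')
s=sensors.get_state(); print(cv2.Rodrigues(s['tool_rot'])[0].round(2))
w=imaging.read_camera('wrist'); print(np.array(w['tool_from_camera']).round(3))
E
```

```text
blue [190.2 285.2] ctr [0.4317 0.3347] sides [np.float64(0.0657), np.float64(0.0669)] yaw [np.float64(-44.7), np.float64(-134.5)]
blue [146.5 256.5] ctr [0.5018 0.4427] sides [np.float64(0.0906), np.float64(0.0843)] yaw [np.float64(-91.0), np.float64(-177.6)]
brass [362.3 296.8] ctr [ 0.3981 -0.0674] sides [np.float64(0.0114), np.float64(0.0129)] yaw [np.float64(-46.4), np.float64(-136.3)]
brass [321.8 280.8] ctr [0.4365 0.0251] sides [np.float64(0.0196), np.float64(0.018)] yaw [np.float64(-45.9), np.float64(-136.0)]
brass [364.7 281. ] ctr [ 0.4343 -0.074 ] sides [np.float64(0.0207), np.float64(0.0733)] yaw [np.float64(-57.4), np.float64(-148.0)]
green [486.  270.2] ctr [ 0.4556 -0.3611] sides [np.float64(0.0943), np.float64(0.0985)] yaw [np.float64(-14.1), np.float64(-101.5)]
yellow [445.4 262.1] ctr [ 0.4765 -0.2665] sides [np.float64(0.0982), np.float64(0.099)] yaw [np.float64(-12.4), np.float64(-100.7)]
red [450.9 222. ] ctr [ 0.5726 -0.2857] sides [np.float64(0.0956), np.float64(0.0966)] yaw [np.float64(-12.5), np.float64(-100.7)]
[[-0.95  0.32 -0.  ]
 [ 0.32  0.95 -0.  ]
 [-0.   -0.   -1.  ]]
[[-0.    -0.946 -0.325  0.083]
 [ 1.    -0.    -0.     0.   ]
 [ 0.    -0.325  0.946 -0.133]
 [ 0.     0.     0.     1.   ]]
```

View pics/cropA.png

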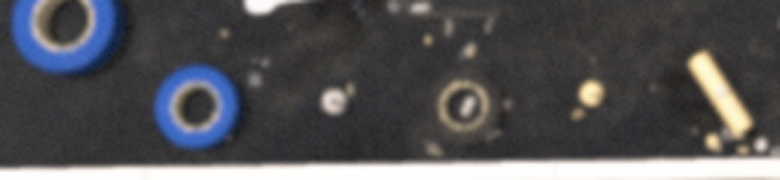

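The crop confirms the two blue candidates: (148,258), about 87 mm across, and (190,285), about 65 mm. The smaller one at (190,285) matches the 64 mm in the description. The brass cutter at (322,282) is clearly gold against the grey one at (236,283), and the cylinder is at (365,281). I'll take the cylinder first.

Call:
servo_tool(plan=[[0.017, -0.034, 0, 0.055, 1], [0.017, -0.034, 0, 0.055, 1], [0.017, -0.034, 0, 0.055, 1], [0.017, -0.034, 0, 0.055, 1], [0.017, -0.034, 0, 0.055, 1], [0.017, -0.034, 0, 0.055, 1], [0.017, -0.034, 0, 0.055, 1], [0.017, -0.034, 0, 0.055, 1]], squeeze=40)

```text
time: 0.92
tcp_pos: [0.2977, 0.1995, 0.2394]
tool_rot: [-0.18, 3.136, 0.0]
contact_force: [2.0, 0.2, 0.4]
finger_gap: 1.003
grip_force: 0.0
```

Call:
servo_tool(plan=[[0.017, -0.034, 0, 0.055, 0.6], [0.017, -0.034, 0, 0.055, 0.6], [0.017, -0.034, 0, 0.055, 0.6], [0.017, -0.034, 0, 0.055, 0.6], [0.017, -0.034, -0.02, 0.055, 0.6], [0.017, -0.034, -0.02, 0.055, 0.6], [0.017, -0.034, -0.02, 0.055, 0.6], [0.017, -0.034, 0, 0.055, 0.6]])

```text
time: 1.58
tcp_pos: [0.4297, -0.0692, 0.1776]
tool_rot: [0.857, -3.017, -0.005]
contact_force: [0.9, 1.5, -0.0]
finger_gap: 0.6
grip_force: 0.0
```

Call:
servo_tool(plan=[[0, 0, 0, 0, 0.6], [0, 0, 0, 0, 0.6]])

```text
time: 1.75
tcp_pos: [0.4321, -0.0693, 0.1805]
tool_rot: [0.848, -3.024, -0.001]
contact_force: [-0.2, -0.4, -0.0]
finger_gap: 0.6
grip_force: 0.0
```

```bash
cat >> h.py <<'E'
def comps(c,m,a,z,n):
    for k in cv2.findContours(m,cv2.RETR_EXTERNAL,cv2.CHAIN_APPROX_NONE)[0]:
        if cv2.contourArea(k)>a:
            P=np.array([pt(c,q,z)[:2] for q in k[:,0]],np.float32)*1000
            r=cv2.minAreaRect(P); b=cv2.boxPoints(r); e=b[1]-b[0],b[2]-b[1]
            M=cv2.moments(k)
            print(n,'px',k[:,0].mean(0).round(),'ctr',np.round(r[0],1),'sides',[round(float(np.hypot(*v)),1) for v in e],'yaw',[round(float(np.degrees(np.arctan2(v[1],v[0]))),1) for v in e],'encl r',round(cv2.minEnclosingCircle(P)[1],1),np.round(cv2.minEnclosingCircle(P)[0],1))
def look(name,masks):
    c=grab('wrist'); save(c,name); h=cv2.cvtColor(c['frame'],cv2.COLOR_RGB2HSV)
    for n,lo,hi,a,z in masks: comps(c,cv2.inRange(h,lo,hi),a,z,n)
    s=c['s']; y=cv2.Rodrigues(s['tool_rot'])[0][:,1]; print('tcp',s['tcp_pos'].round(4),'yaw',np.degrees(np.arctan2(y[1],y[0])).round(2),'gap',round(s['finger_gap'],2),'F',s['contact_force'].round(1),'t',s['time'])
    return c
E
python3 - <<'E'
from h import *
look('w1',[('brass',(12,60,90),(35,255,255),150,.034)])
E
```

```text
brass px [176. 465.] ctr [767.3 -60.1] sides [82.1, 43.1] yaw [-4.6, 85.4] encl r 44.8 [767.1 -61.5]
brass px [196. 429.] ctr [700.8 -66.8] sides [25.8, 12.4] yaw [-72.6, 17.4] encl r 13.1 [703.8 -65.8]
brass px [630. 395.] ctr [432.5 304.7] sides [23.1, 33.3] yaw [-39.6, 50.4] encl r 17.0 [428.7 308.1]
brass px [ 39. 410.] ctr [ 783.3 -226.3] sides [135.6, 74.9] yaw [-15.1, 74.9] encl r 71.2 [ 787.4 -211.3]
brass px [500. 312.] ctr [427.2 114.4] sides [33.6, 23.8] yaw [-16.4, 73.6] encl r 17.1 [426. 110.]
brass px [409. 268.] ctr [432.8  14.7] sides [16.1, 28.0] yaw [-19.2, 70.8] encl r 14.2 [433.2  14.6]
brass px [138. 213.] ctr [ 507.1 -203.1] sides [36.9, 12.5] yaw [-11.0, 79.0] encl r 18.5 [ 506.  -208.6]
brass px [318. 208.] ctr [430.7 -78.4] sides [16.2, 74.2] yaw [-58.6, 31.4] encl r 37.2 [431.5 -79.7]
brass px [ 95. 134.] ctr [ 470.  -257.1] sides [93.5, 93.0] yaw [-12.1, 77.9] encl r 65.2 [ 469.9 -257.4]
tcp [ 0.4321 -0.0693  0.1805] yaw 121.32 gap 0.6 F [-0.2 -0.4 -0. ] t 1.75
```

View pics/w1.png

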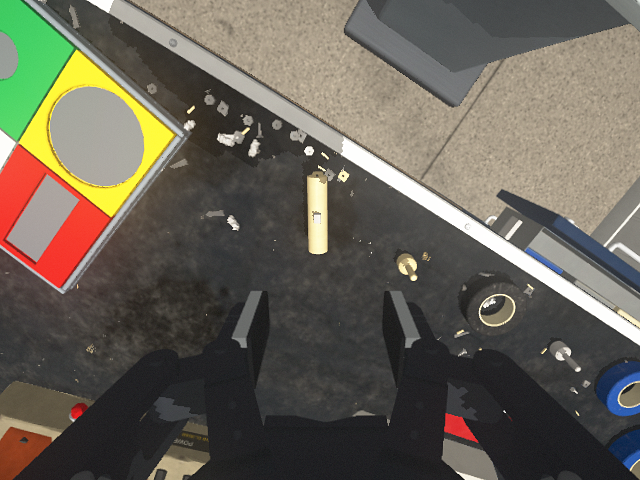

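The wrist view shows the lock cylinder at (318,213), with its long axis at 31.4°, square to the jaws. The tray is at upper left, the brass cutter at (408,266), the black tape at (495,308) and the grey cutter at (561,350). Descending on the cylinder.

Call:
servo_tool(plan=[[0.002, -0.007, -0.0345, 0, 0.6], [0, 0, -0.035, 0, 0.6], [0, 0, -0.035, 0, 0.6], [0, 0, -0.03, 0, 0.6], [0, 0, -0.02, 0, 0.6], [0, 0, -0.01, 0, 0.6], [0, 0, 0, 0, 0.6], [0, 0, 0, 0, 0.6]])

```text
time: 2.47
tcp_pos: [0.4335, -0.0734, 0.0168]
tool_rot: [0.858, -3.021, -0.001]
contact_force: [0.7, 0.6, 0.6]
finger_gap: 0.601
grip_force: 0.0
```

Call:
servo_tool(plan=[[0, 0, 0, 0, 0.3], [0, 0, 0, 0, 0.1], [0, 0, 0, 0, 0.1], [0, 0, 0, 0, 0.1], [0, 0, 0, 0, 0.1], [0, 0, 0, 0, 0.1]], squeeze=40)

```text
time: 2.97
tcp_pos: [0.4351, -0.0747, 0.0179]
tool_rot: [-0.854, 3.02, -0.001]
contact_force: [-0.3, 0.9, 6.8]
finger_gap: 0.189
grip_force: 41.3
```

Call:
servo_tool(plan=[[0, 0, 0.02, 0, 0.1], [0, 0, 0.035, 0, 0.1], [0, 0, 0.035, 0, 0.1], [0.016, -0.026, 0.02, -0.095, 0.1], [0.016, -0.026, 0, -0.095, 0.1], [0.016, -0.026, 0, -0.095, 0.1], [0.016, -0.026, 0, -0.095, 0.1], [0.016, -0.026, 0, -0.095, 0.1]])

```text
time: 3.63
tcp_pos: [0.5144, -0.2061, 0.127]
tool_rot: [-0.112, 3.139, -0.0]
contact_force: [0.7, 0.5, -0.2]
finger_gap: 0.188
grip_force: 40.3
```

Call:
servo_tool(plan=[[0.006, -0.02, 0, -0.095, 0.1], [0, 0, 0, -0.095, 0.1], [0, 0, 0, -0.09, 0.1], [0, 0, 0, 0, 0.1], [0, 0, 0, 0, 0.1]])

```text
time: 4.05
tcp_pos: [0.5195, -0.2248, 0.1264]
tool_rot: [-0.317, -3.125, -0.0]
contact_force: [-0.4, 0.6, -0.6]
finger_gap: 0.19
grip_force: 40.3
```

```bash
python3 - <<'E'
from h import *
look('w2',[('red',(0,150,90),(8,255,255),2000,.019),('red2',(172,150,90),(180,255,255),2000,.019),('yel',(20,130,120),(34,255,255),2000,.019),('grn',(40,100,80),(80,255,255),2000,.019),('brass',(12,60,90),(30,130,255),150,.15)])
E
```

```text
red px [245. 286.] ctr [ 564.9 -292.1] sides [87.5, 81.8] yaw [-12.0, 78.0] encl r 57.8 [ 563.1 -291.9]
yel px [252. 179.] ctr [ 476.5 -266.2] sides [95.3, 95.6] yaw [-11.7, 78.3] encl r 67.3 [ 476.7 -266.3]
grn px [118. 180.] ctr [ 456.6 -360.7] sides [95.5, 97.2] yaw [-12.2, 77.8] encl r 67.5 [ 456.3 -360.6]
brass px [619. 444.] ctr [ 605.1 -111.2] sides [26.7, 44.8] yaw [-81.7, 8.3] encl r 24.7 [ 604.7 -108.7]
brass px [326. 313.] ctr [ 508.2 -222.2] sides [69.6, 14.7] yaw [-11.8, 78.2] encl r 34.9 [ 508.2 -222.2]
tcp [ 0.5195 -0.2248  0.1264] yaw 78.43 gap 0.19 F [-0.4  0.6 -0.6] t 4.05
```

View pics/w2.png

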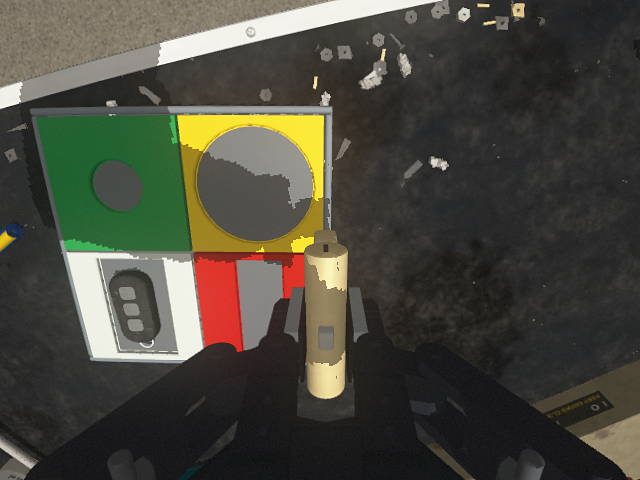

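The wrist view shows the cylinder held straight at (326,313) and aligned with the tray (−12°). Yellow is at (252,179), green at (118,180) and the red recess at (262,305). The red centre works out to (0.572, −0.287), which agrees with the top view.

Call:
servo_tool(plan=[[0.018, -0.02, 0, -0.007, 0.1], [0.018, -0.021, 0, 0, 0.1], [0.019, -0.021, -0.01, 0, 0.1], [0, 0, -0.03, 0, 0.1], [0, 0, -0.03, 0, 0.1], [0, 0, -0.01, 0, 0.1], [0, 0, 0, 0, 0.1], [0, 0, 0, 0, 0.1]])

```text
time: 4.77
tcp_pos: [0.5745, -0.2861, 0.0466]
tool_rot: [-0.328, -3.123, -0.001]
contact_force: [0.4, -0.0, -1.4]
finger_gap: 0.191
grip_force: 40.3
```

Call:
servo_tool(plan=[[0, 0, -0.004, 0, 0.1], [0, 0, -0.004, 0, 0.1], [0, 0, -0.003, 0, 0.1], [0, 0, -0.002, 0, 0.1], [0, 0, 0, 0, 0.1], [0, 0, 0, 0, 0.1]])

```text
time: 5.27
tcp_pos: [0.5749, -0.2867, 0.0338]
tool_rot: [0.33, 3.124, -0.0]
contact_force: [-0.2, 0.6, -1.1]
finger_gap: 0.193
grip_force: 40.3
```

Call:
servo_tool(plan=[[0, 0, -0.0015, 0, 0.1], [0, 0, 0, 0, 0.1], [0, 0, 0, 0, 0.1]])

```text
time: 5.52
tcp_pos: [0.5752, -0.2869, 0.033]
tool_rot: [0.33, 3.123, -0.001]
contact_force: [-1.2, 1.1, 3.3]
finger_gap: 0.186
grip_force: 40.9
```

Contact with the floor at the expected height. Releasing, then looking after the lift.

Call:
servo_tool(plan=[[0, 0, 0, 0, 0.3], [0, 0, 0, 0, 0.5], [0, 0, 0, 0, 0.5], [0, 0, 0.015, 0, 0.5], [0, 0, 0.035, 0, 0.5], [0, 0, 0.04, 0, 0.6], [-0.02, 0, 0.04, 0, 0.8], [-0.03, 0, 0.03, 0, 1]])

```text
time: 6.18
tcp_pos: [0.5292, -0.287, 0.1914]
tool_rot: [0.327, 3.12, -0.002]
contact_force: [0.8, -1.0, 1.0]
finger_gap: 0.859
grip_force: 0.0
```

Call:
servo_tool(plan=[[-0.03, 0.02, 0, 0, 1], [0, 0, 0, 0, 1]])

```text
time: 6.35
tcp_pos: [0.4898, -0.2633, 0.1888]
tool_rot: [-0.331, -3.117, -0.005]
contact_force: [-0.8, 0.1, -3.2]
finger_gap: 0.997
grip_force: 0.0
```

```bash
python3 - <<'E'
from h import *
c=look('w3',[('red',(0,150,90),(8,255,255),2000,.019),('yel',(20,130,120),(34,255,255),2000,.019),('grn',(40,100,80),(80,255,255),2000,.019),('brass',(12,60,90),(30,130,255),300,.049)])
E
```

```text
red px [319. 291.] ctr [ 571.3 -286.8] sides [96.3, 95.7] yaw [-12.2, 77.8] encl r 66.8 [ 571.3 -286.8]
yel px [318. 194.] ctr [ 476.6 -266.7] sides [95.5, 96.1] yaw [-12.2, 77.8] encl r 67.3 [ 476.8 -266.8]
grn px [208. 195.] ctr [ 456. -361.] sides [96.1, 97.3] yaw [-12.1, 77.9] encl r 67.3 [ 456.2 -361.5]
brass px [511. 461.] ctr [ 798.6 -114.8] sides [65.8, 58.3] yaw [-20.1, 69.9] encl r 39.0 [ 796.3 -121.9]
brass px [624. 400.] ctr [752.5  -2.4] sides [47.8, 77.6] yaw [-74.3, 15.7] encl r 42.4 [749.3  -2.9]
brass px [319. 307.] ctr [ 567.4 -285.5] sides [79.1, 16.3] yaw [-12.0, 78.0] encl r 39.7 [ 567.5 -285.1]
tcp [ 0.4898 -0.2633  0.1888] yaw 77.87 gap 1.0 F [-0.8  0.1 -3.2] t 6.35
```

View pics/w3.png

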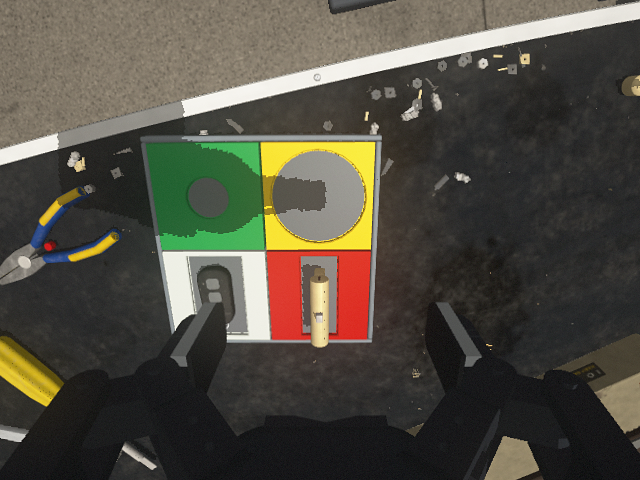

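The cylinder stands in the red recess at (319,307), straight; its apparent overhang is height parallax. Next is the small blue tape.

Call:
servo_tool(plan=[[-0.004, 0.025, 0, 0, 1], [-0.004, 0.038, 0, 0, 1], [-0.004, 0.038, 0, 0, 1], [-0.004, 0.038, 0, 0, 1], [-0.004, 0.038, 0, 0, 1], [-0.004, 0.038, 0, 0, 1], [-0.004, 0.038, 0, 0, 1], [-0.004, 0.038, 0, 0, 1]])

```text
time: 7.07
tcp_pos: [0.4652, 0.0261, 0.1887]
tool_rot: [0.331, 3.124, 0.0]
contact_force: [1.1, -0.4, 0.1]
finger_gap: 1.003
grip_force: 0.0
```

Call:
servo_tool(plan=[[-0.004, 0.038, 0, 0, 1], [-0.004, 0.038, 0, 0, 1], [-0.004, 0.038, 0, 0, 1], [-0.004, 0.038, 0, 0, 1], [-0.004, 0.038, 0, 0, 1], [-0.004, 0.038, 0, 0, 1], [-0.004, 0.038, 0, 0, 1], [-0.004, 0.038, 0, 0, 1]])

```text
time: 7.73
tcp_pos: [0.4328, 0.3308, 0.1884]
tool_rot: [0.33, 3.124, 0.0]
contact_force: [1.5, -0.3, -0.1]
finger_gap: 0.999
grip_force: 0.0
```

Call:
servo_tool(plan=[[0, 0, 0, 0, 1], [0, 0, 0, 0, 1]])

```text
time: 7.9
tcp_pos: [0.4326, 0.3306, 0.1879]
tool_rot: [-0.324, -3.125, 0.001]
contact_force: [-0.2, -0.4, 0.1]
finger_gap: 1.0
grip_force: 0.0
```

```bash
python3 - <<'E'
from h import *
c=look('w4',[('blue',(100,130,50),(125,255,255),1500,.019)])
E
```

```text
blue px [455. 254.] ctr [499.5 438.7] sides [82.9, 91.8] yaw [-49.3, 40.7] encl r 46.3 [499.3 439.4]
blue px [327. 204.] ctr [432.1 335.4] sides [63.3, 61.7] yaw [-50.8, 39.2] encl r 31.8 [431.6 334.9]
tcp [0.4326 0.3306 0.1879] yaw 78.16 gap 1.0 F [-0.2 -0.4  0.1] t 7.9
```

View pics/w4.png

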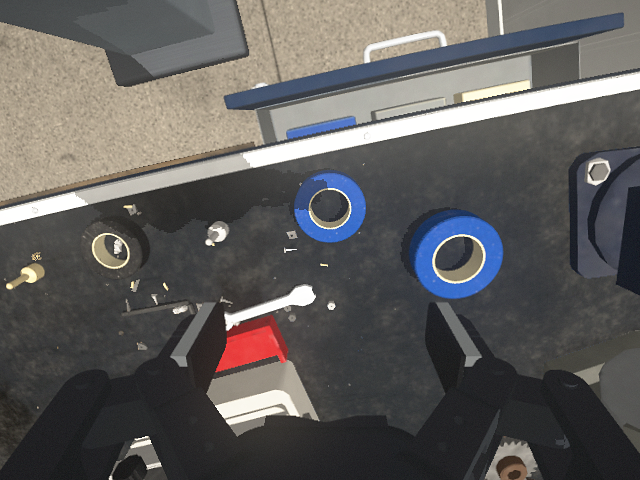

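The view shows the small blue tape at (330,208), 63 mm across as required, with the larger one at (457,255) clear of the fingers. Descending on the small one.

Call:
servo_tool(plan=[[-0.001, 0.0045, -0.035, 0, 1], [0, 0, -0.04, 0, 1], [0, 0, -0.04, 0, 1], [0, 0, -0.035, 0, 1], [0, 0, -0.02, 0, 1], [0, 0, -0.01, 0, 1], [0, 0, 0, 0, 1], [0, 0, 0, 0, 1]])

```text
time: 8.62
tcp_pos: [0.4326, 0.3321, 0.0093]
tool_rot: [0.333, 3.124, 0.0]
contact_force: [0.2, -0.2, 1.3]
finger_gap: 1.0
grip_force: 0.0
```

Call:
servo_tool(plan=[[0, 0, 0, 0, 0.8], [0, 0, 0, 0, 0.65], [0, 0, 0, 0, 0.65], [0, 0, 0, 0, 0.65], [0, 0, 0, 0, 0.65]], squeeze=30)

```text
time: 9.03
tcp_pos: [0.4335, 0.3337, 0.0112]
tool_rot: [0.33, 3.12, 0.004]
contact_force: [0.1, -2.1, 7.0]
finger_gap: 0.734
grip_force: 32.6
```

Call:
servo_tool(plan=[[0, 0, 0.01, 0, 0.65], [0, 0, 0.02, 0, 0.65], [0, 0, 0.03, 0, 0.65], [0, 0, 0, 0, 0.65], [0, 0, 0, 0, 0.65]])

```text
time: 9.45
tcp_pos: [0.4334, 0.3342, 0.0718]
tool_rot: [0.33, 3.12, 0.007]
contact_force: [-0.2, 0.5, -2.1]
finger_gap: 0.733
grip_force: 33.1
```

Call:
servo_tool(plan=[[0, 0, 0.03, 0, 0.65], [0, -0.02, 0.02, 0, 0.65], [0.003, -0.0375, 0, 0, 0.65], [0.003, -0.0375, 0, 0, 0.65], [0.003, -0.0375, 0, 0, 0.65], [0.003, -0.0375, 0, 0, 0.65], [0.003, -0.0375, 0, 0, 0.65], [0.003, -0.0375, 0, 0, 0.65]])

```text
time: 10.12
tcp_pos: [0.4488, 0.0861, 0.1183]
tool_rot: [-0.329, -3.123, 0.0]
contact_force: [0.7, -0.2, -0.8]
finger_gap: 0.738
grip_force: 33.3
```

Call:
servo_tool(plan=[[0.003, -0.0375, 0, 0, 0.65], [0.003, -0.0375, 0, 0, 0.65], [0.003, -0.0375, 0, 0, 0.65], [0.003, -0.0375, 0, 0, 0.65], [0.003, -0.0375, 0, 0, 0.65], [0.003, -0.0375, 0, 0, 0.65], [0.003, -0.0375, 0, 0, 0.65], [0.003, -0.0375, 0, 0, 0.65]])

```text
time: 10.78
tcp_pos: [0.4729, -0.2137, 0.1182]
tool_rot: [-0.33, -3.123, -0.001]
contact_force: [1.5, 1.1, 0.6]
finger_gap: 0.734
grip_force: 33.3
```

Call:
servo_tool(plan=[[0.003, -0.0375, 0, 0, 0.65], [0, -0.018, 0, 0, 0.65], [0, 0, 0, 0, 0.65], [0, 0, 0, 0, 0.65]])

```text
time: 11.12
tcp_pos: [0.4759, -0.2682, 0.1178]
tool_rot: [-0.334, -3.122, -0.002]
contact_force: [-0.8, 1.1, -0.6]
finger_gap: 0.73
grip_force: 33.3
```

```bash
python3 - <<'E'
from h import *
c=look('w5',[('blue',(100,130,50),(125,255,255),1500,.129),('grn',(40,100,80),(80,255,255),2000,.019)])
print(sensors.get_state()['tool_rot'])
E
```

```text
blue px [325. 311.] ctr [ 470.6 -266.8] sides [60.3, 60.4] yaw [-34.1, 55.9] encl r 32.5 [ 468.4 -267.5]
grn px [188. 231.] ctr [ 455.6 -360.8] sides [96.0, 97.3] yaw [-11.8, 78.2] encl r 67.3 [ 456.1 -361.1]
tcp [ 0.4759 -0.2682  0.1178] yaw 77.8 gap 0.73 F [-0.8  1.1 -0.6] t 11.1167
[-3.31284900e-01 -3.12203234e+00 -2.34395147e-03]
```

View pics/w5.png

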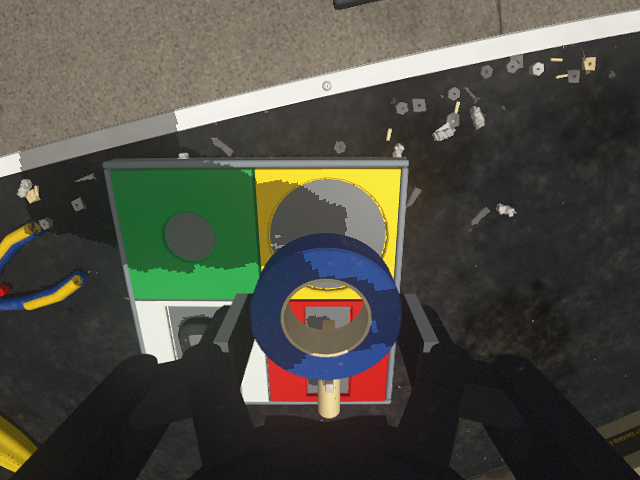

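The tape is held level at (327,312) over yellow, and the cylinder is still in place at (328,385). Small correction, then down.

Call:
servo_tool(plan=[[0.002, 0.001, -0.02, 0, 0.65], [0, 0, -0.03, 0, 0.65], [0, 0, -0.02, 0, 0.65], [0, 0, -0.01, 0, 0.65], [0, 0, -0.005, 0, 0.65], [0, 0, -0.002, 0, 0.65], [0, 0, 0, 0, 0.65], [0, 0, 0, 0, 0.65]])

```text
time: 11.83
tcp_pos: [0.4798, -0.2669, 0.0331]
tool_rot: [0.33, 3.122, -0.001]
contact_force: [-0.2, 0.0, 0.6]
finger_gap: 0.735
grip_force: 33.3
```

Call:
servo_tool(plan=[[0, 0, -0.002, 0, 0.65], [0, 0, -0.001, 0, 0.65], [0, 0, -0.001, 0, 0.65], [0, 0, 0, 0, 0.65], [0, 0, 0, 0, 0.65]])

```text
time: 12.25
tcp_pos: [0.4788, -0.2668, 0.0279]
tool_rot: [0.331, 3.124, -0.0]
contact_force: [-0.2, -0.6, -0.4]
finger_gap: 0.731
grip_force: 33.3
```

Call:
servo_tool(plan=[[0, 0, -0.001, 0, 0.65], [0, 0, -0.001, 0, 0.65], [0, 0, 0, 0, 0.65], [0, 0, 0, 0, 0.65]])

```text
time: 12.58
tcp_pos: [0.479, -0.2668, 0.0264]
tool_rot: [0.331, 3.124, -0.0]
contact_force: [-0.2, 1.9, 4.4]
finger_gap: 0.731
grip_force: 33.6
```

Floor contact as expected. Releasing and going to look above the brass cutter.

Call:
servo_tool(plan=[[0, 0, 0, 0, 0.85], [0, 0, 0, 0, 1], [0, 0, 0, 0, 1], [0, 0, 0.02, 0, 1], [0, 0, 0.04, 0, 1], [0, 0, 0.04, 0, 1], [0, 0, 0.04, 0, 0.6], [-0.004, 0.035, 0, 0, 0.6]])

```text
time: 13.25
tcp_pos: [0.4812, -0.2383, 0.1748]
tool_rot: [0.337, 3.105, -0.014]
contact_force: [3.1, -0.3, 0.3]
finger_gap: 0.743
grip_force: 0.0
```

Call:
servo_tool(plan=[[-0.006, 0.036, 0, 0, 0.6], [-0.006, 0.036, 0, 0, 0.6], [-0.006, 0.036, 0, 0, 0.6], [-0.006, 0.036, 0, 0, 0.6], [-0.006, 0.036, 0, 0, 0.6], [-0.006, 0.036, 0, 0, 0.6], [-0.006, 0.036, 0, 0, 0.6], [0, 0, 0, 0, 0.6]])

```text
time: 13.92
tcp_pos: [0.4314, 0.0254, 0.1657]
tool_rot: [-0.318, -3.124, -0.004]
contact_force: [0.4, -1.0, -0.4]
finger_gap: 0.599
grip_force: 0.0
```

Call:
servo_tool(plan=[[0, 0, 0, 0, 0.6]])

```text
time: 14.0
tcp_pos: [0.4324, 0.022, 0.1658]
tool_rot: [-0.323, -3.125, 0.0]
contact_force: [-0.6, -0.5, 0.4]
finger_gap: 0.601
grip_force: 0.0
```

```bash
python3 - <<'E'
from h import *
c=look('w6',[('brass',(12,60,90),(35,255,255),150,.02)])
E
```

```text
brass px [ 56. 408.] ctr [ 581.7 -300.2] sides [93.4, 43.2] yaw [-13.0, 77.0] encl r 50.9 [ 581.5 -301.3]
brass px [ 28. 331.] ctr [ 484.6 -282.4] sides [32.6, 38.4] yaw [-61.3, 28.7] encl r 19.5 [ 483.1 -280. ]
brass px [ 48. 319.] ctr [ 475.1 -262. ] sides [99.0, 99.6] yaw [-12.3, 77.7] encl r 69.4 [ 475.2 -261.6]
brass px [329. 220.] ctr [434.6  24.7] sides [18.4, 18.8] yaw [-57.6, 32.4] encl r 10.8 [435.4  24.9]
brass px [446. 187.] ctr [428.6 122.2] sides [35.0, 34.7] yaw [-11.4, 78.6] encl r 18.1 [428.8 122.7]
brass px [212. 154.] ctr [363.2 -67.5] sides [4.6, 356.7] yaw [-0.1, 89.9] encl r 178.4 [364.9 -67.5]
tcp [0.4324 0.022  0.1658] yaw 78.19 gap 0.6 F [-0.6 -0.5  0.4] t 14.0
```

View pics/w6.png

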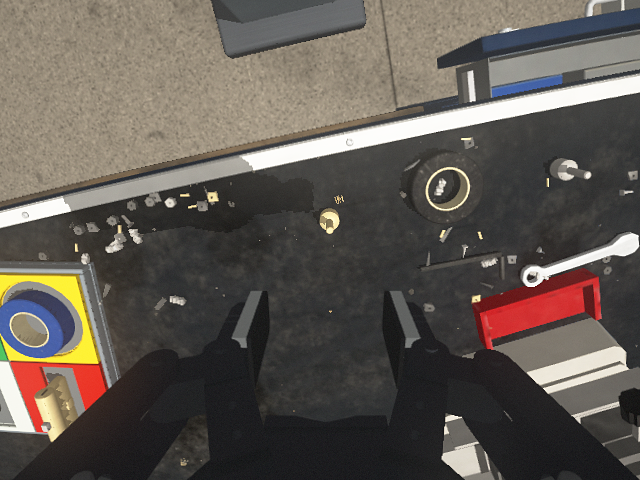

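The brass cutter is alone at (329,220), with the black tape at (447,187) and the grey cutter at (568,170) well clear. The blue tape lies flat in the yellow recess at (37,322). Descending on the brass cutter.

Call:
servo_tool(plan=[[0.002, 0.0025, -0.03, 0, 0.6], [0, 0, -0.035, 0, 0.6], [0, 0, -0.035, 0, 0.6], [0, 0, -0.028, 0, 0.6], [0, 0, -0.015, 0, 0.6], [0, 0, -0.008, 0, 0.6], [0, 0, 0, 0, 0.6], [0, 0, 0, 0, 0.6]])

```text
time: 14.72
tcp_pos: [0.4354, 0.0219, 0.015]
tool_rot: [0.333, 3.124, -0.0]
contact_force: [0.0, 0.1, -0.4]
finger_gap: 0.6
grip_force: 0.0
```

Call:
servo_tool(plan=[[0, 0, 0, 0, 0.3], [0, 0, 0, 0, 0.1], [0, 0, 0, 0, 0.1], [0, 0, 0, 0, 0.1], [0, 0, 0, 0, 0.1], [0, 0, 0, 0, 0.1]], squeeze=25)

```text
time: 15.22
tcp_pos: [0.436, 0.0227, 0.0161]
tool_rot: [0.33, 3.121, -0.0]
contact_force: [0.3, -0.9, 6.5]
finger_gap: 0.192
grip_force: 25.0
```

Call:
servo_tool(plan=[[0, 0, 0.01, 0, 0.1], [0, 0, 0.02, 0, 0.1], [0, 0, 0.03, 0, 0.1], [0, 0, 0.03, 0, 0.1], [0, 0, 0.015, 0, 0.1], [0, 0, 0, 0, 0.1], [0, 0, 0, 0, 0.1]])

```text
time: 15.8
tcp_pos: [0.4356, 0.0229, 0.1208]
tool_rot: [0.33, 3.121, 0.001]
contact_force: [0.0, 0.0, 0.5]
finger_gap: 0.186
grip_force: 24.6
```

Call:
servo_tool(plan=[[0.002, -0.02, 0, 0, 0.1], [0.002, -0.036, 0, 0, 0.1], [0.002, -0.036, 0, 0, 0.1], [0.002, -0.036, 0, 0, 0.1], [0.002, -0.036, 0, 0, 0.1], [0.002, -0.036, 0, 0, 0.1], [0.002, -0.036, 0, 0, 0.1], [0.002, -0.036, 0, 0, 0.1]])

```text
time: 16.47
tcp_pos: [0.4494, -0.2503, 0.1179]
tool_rot: [-0.33, -3.121, -0.002]
contact_force: [1.0, 0.4, -0.5]
finger_gap: 0.187
grip_force: 24.6
```

Call:
servo_tool(plan=[[0.002, -0.036, 0, 0, 0.1], [0.002, -0.036, 0, 0, 0.1], [0.001, -0.03, 0, 0, 0.1], [0, -0.01, 0, 0, 0.1], [0, 0, 0, 0, 0.1], [0, 0, 0, 0, 0.1]])

```text
time: 16.97
tcp_pos: [0.4547, -0.3603, 0.1179]
tool_rot: [-0.332, -3.121, -0.004]
contact_force: [1.4, 1.0, -0.3]
finger_gap: 0.188
grip_force: 24.7
```

```bash
python3 - <<'E'
from h import *
c=look('w7',[('grn',(40,100,80),(80,255,255),2000,.019),('brass',(12,60,90),(30,200,255),300,.13)])
E
```

```text
grn px [322. 235.] ctr [ 455.4 -362.3] sides [96.0, 95.7] yaw [-12.2, 77.8] encl r 67.2 [ 455.7 -362.6]
brass px [457. 340.] ctr [ 471.6 -308.7] sides [10.2, 23.6] yaw [-57.5, 32.5] encl r 12.1 [ 471.5 -308.6]
brass px [326. 316.] ctr [ 449.3 -358.9] sides [30.6, 13.8] yaw [-12.2, 77.8] encl r 15.3 [ 449.2 -358.9]
brass px [469. 247.] ctr [ 431.2 -300.8] sides [20.4, 20.6] yaw [-53.8, 36.2] encl r 10.4 [ 431.2 -300.7]
brass px [463. 237.] ctr [ 426.8 -303.9] sides [50.5, 51.3] yaw [-12.2, 77.8] encl r 35.8 [ 426.8 -303.9]
tcp [ 0.4547 -0.3603  0.1179] yaw 77.87 gap 0.19 F [ 1.4  1.  -0.3] t 16.9667
```

View pics/w7.png

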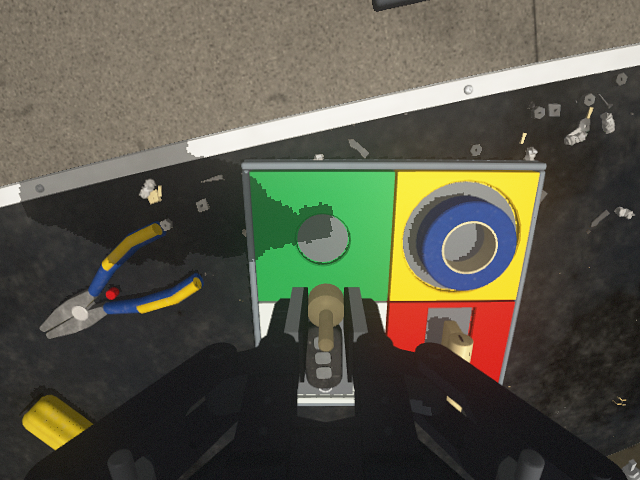

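The cutter is held upright at (326,316). The green recess centre is at (323,239) and the other two things are in place. Lowering.

Call:
servo_tool(plan=[[0.002, -0.001, -0.02, 0, 0.1], [0, 0, -0.03, 0, 0.1], [0, 0, -0.02, 0, 0.1], [0, 0, -0.008, 0, 0.1], [0, 0, -0.003, 0, 0.1], [0, 0, 0, 0, 0.1], [0, 0, 0, 0, 0.1]])

```text
time: 17.6
tcp_pos: [0.4588, -0.3621, 0.0401]
tool_rot: [0.329, 3.123, -0.001]
contact_force: [0.1, 0.2, -0.2]
finger_gap: 0.191
grip_force: 24.6
```

Call:
servo_tool(plan=[[0, 0, -0.002, 0, 0.1], [0, 0, -0.001, 0, 0.1], [0, 0, -0.001, 0, 0.1], [0, 0, 0, 0, 0.1], [0, 0, 0, 0, 0.1]])

```text
time: 18.02
tcp_pos: [0.4579, -0.3624, 0.0351]
tool_rot: [0.331, 3.124, -0.0]
contact_force: [0.1, -0.8, -0.2]
finger_gap: 0.189
grip_force: 24.6
```

Call:
servo_tool(plan=[[0, 0, -0.001, 0, 0.1], [0, 0, -0.001, 0, 0.1], [0, 0, -0.001, 0, 0.1], [0, 0, 0, 0, 0.1], [0, 0, 0, 0, 0.1]])

```text
time: 18.43
tcp_pos: [0.4577, -0.3621, 0.0316]
tool_rot: [-0.331, -3.124, -0.0]
contact_force: [0.7, 0.2, -0.7]
finger_gap: 0.191
grip_force: 24.6
```

Call:
servo_tool(plan=[[0, 0, -0.0008, 0, 0.1], [0, 0, -0.0005, 0, 0.1], [0, 0, 0, 0, 0.1], [0, 0, 0, 0, 0.1]])

```text
time: 18.77
tcp_pos: [0.458, -0.3623, 0.0311]
tool_rot: [0.33, 3.124, -0.0]
contact_force: [-1.8, 1.5, 4.9]
finger_gap: 0.189
grip_force: 25.1
```

Floor contact. Releasing, lifting and backing off for a last look.

Call:
servo_tool(plan=[[0, 0, 0, 0, 0.3], [0, 0, 0, 0, 0.45], [0, 0, 0, 0, 0.45], [0, 0, 0.015, 0, 0.45], [0, 0, 0.035, 0, 0.45], [0, 0, 0.04, 0, 0.45], [0, 0, 0.04, 0, 0.45], [-0.02, 0.03, 0.03, 0, 0.45]])

```text
time: 19.43
tcp_pos: [0.4439, -0.3399, 0.1909]
tool_rot: [0.333, 3.116, -0.009]
contact_force: [1.2, -0.5, 1.0]
finger_gap: 0.454
grip_force: 0.0
```

Call:
servo_tool(plan=[[0, 0.02, 0.02, 0, 0.45], [0, 0, 0, 0, 0.45], [0, 0, 0, 0, 0.45]])

```text
time: 19.68
tcp_pos: [0.4409, -0.3156, 0.2087]
tool_rot: [0.328, 3.121, -0.003]
contact_force: [0.6, -0.2, -1.3]
finger_gap: 0.451
grip_force: 0.0
```

```bash
python3 - <<'E'
from h import *
c=look('w8',[('blue',(100,130,50),(125,255,255),1500,.034),('yel',(20,130,120),(34,255,255),2000,.019),('grn',(40,100,80),(80,255,255),2000,.019),('brass',(12,60,90),(30,130,255),250,.03)])
cv2.imwrite('pics/w8c.png',cv2.resize(c['frame'][100:400,150:500,::-1],None,fx=2,fy=2))
E
```

```text
blue px [383. 234.] ctr [ 476.5 -266.3] sides [60.4, 61.1] yaw [-12.1, 77.9] encl r 31.2 [ 476.6 -266.5]
yel px [383. 225.] ctr [ 475.9 -266.9] sides [97.0, 96.0] yaw [-12.0, 78.0] encl r 67.6 [ 476.  -266.9]
grn px [281. 225.] ctr [ 455.2 -362.1] sides [96.0, 95.5] yaw [-12.1, 77.9] encl r 67.2 [ 455.2 -362.5]
brass px [610. 420.] ctr [774.3 -38.9] sides [83.9, 57.1] yaw [-82.5, 7.5] encl r 48.1 [773.9 -35.7]
brass px [281. 234.] ctr [ 458.6 -360.8] sides [23.1, 16.7] yaw [-14.8, 75.2] encl r 12.1 [ 458.4 -361.8]
brass px [390. 239.] ctr [ 483.3 -264.5] sides [37.2, 26.5] yaw [-71.3, 18.7] encl r 18.8 [ 478.3 -266.1]
tcp [ 0.4409 -0.3156  0.2087] yaw 78.0 gap 0.45 F [ 0.6 -0.2 -1.3] t 19.6833
```

View pics/w8c.png

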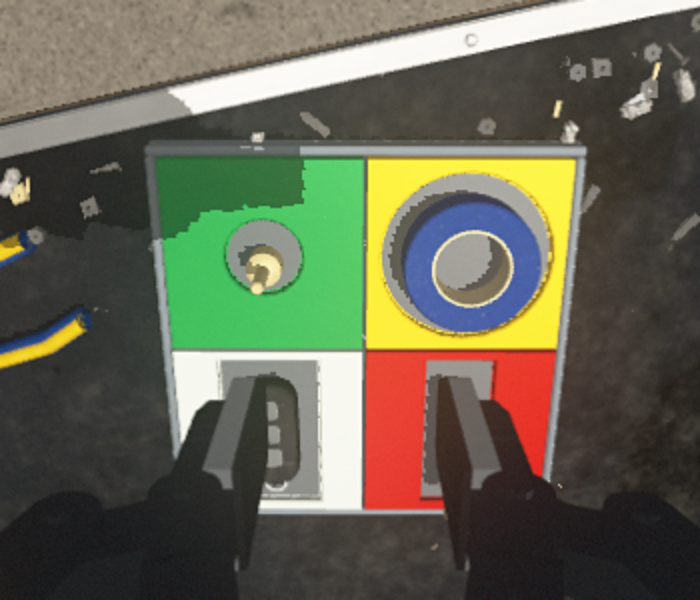

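The cutter is in the green recess at crop (262,270) and the tape is centred in yellow at (472,265). A finger hides the cylinder, so I'll move back and check with the scene camera.

Call:
servo_tool(plan=[[-0.02, 0.04, 0.01, 0, 0.45], [-0.02, 0.04, 0.01, 0, 0.45], [-0.02, 0.04, 0, 0, 0.45], [-0.02, 0.04, 0, 0, 0.45], [0, 0.04, 0, 0, 0.45], [0, 0.04, 0, 0, 0.45], [0, 0, 0, 0, 0.45], [0, 0, 0, 0, 0.45]])

```text
time: 20.4
tcp_pos: [0.3661, -0.0868, 0.2241]
tool_rot: [-0.323, -3.123, 0.0]
contact_force: [-0.2, -0.7, 0.6]
finger_gap: 0.45
grip_force: 0.0
```

```bash
python3 - <<'E'
from h import *
a=grab('scene')['frame'][180:410,220:490,::-1]; b=grab('top')['frame'][190:300,415:525,::-1]
a=cv2.resize(a,None,fx=1.8,fy=1.8); b=cv2.resize(b,(300,300)); o=np.zeros((a.shape[0],a.shape[1]+300,3),np.uint8); o[:,:a.shape[1]]=a; o[:300,a.shape[1]:]=b
cv2.imwrite('pics/fin.png',o)
E
```

```text
(no output)
```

View pics/fin.png

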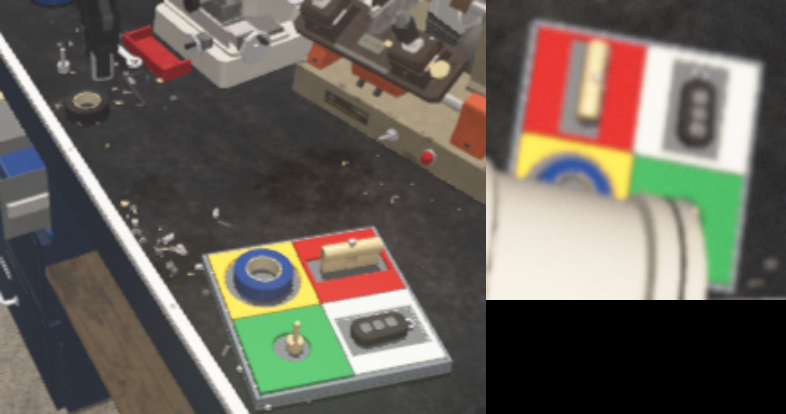

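The scene view shows the cylinder upright in red at (350,257), the tape flat in yellow at (263,272) and the cutter standing in green at (294,340). The remote and both look-alikes are untouched.

```bash
python3 -c "
from rig import job; print(job.job_done())"
```

```text
the job is handed in; nothing more can be done
None
```

I packed the lock cylinder (red), blue tape (yellow) and brass cutter (green) in that order, each upright on its recess floor by contact height and camera view, left the look-alikes and key remote alone, and handed the job in at about 20 s; no verdict came back.

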